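# Check a channel's depth with a dial depth gauge

## Task

Take the dial depth gauge from its wooden rest and push its sprung probe into the channel of the steel block, until the gauge's base sits flat across both cheeks of the block; hold it there for a second and read the depth. Stand the gauge back upright on its wooden rest. Then record the result on the slide at the back: push its tab fully to the right end (as seen from the robot) if the channel is deeper than 15 mm, fully to the left end if it is shallower, leaving the jar, the graver and the other things lying around where they are.

Things in the scene. Friction and masses are not known exactly. Their poses are not given: they have to be found in the camera images.
- gauge_grip (a point): Centre of the black ribbed grip at the top of the dial depth gauge: grip 30 (x) x 26 (y) x 38 mm high, to be pinched across its y faces. The gauge stands upright, 96 mm high over its base, 0.16 to 0.26 kg; this point lies 77 mm above the underside of the base. Gauge axes: x away from the dial (the dial faces -x), y along the base, z up. The grip begins 58 mm above the underside; below it a dial 44 mm across, centred 35 mm above the underside.
- gauge_foot (a point): Middle of the flat underside of the gauge's base, a steel bar 30 (x) x 80 (y) x 12 mm; same axes as gauge_grip. The probe comes out here.
- gauge_probe (a joint): Sprung probe, a steel pin 8 mm across under the middle of the gauge's base. 0 = fully out, its tip 26 mm below the underside; grows (m) as it is pushed in, up to 0.026. Spring 1.5 N at 0, rising 0.2 N per mm. With the base flat on the block and the tip on the channel's floor, the depth is 0.026 minus this value. The dial shows the same depth: 15 mm with the pointer straight up at the long tick, deeper turns it clockwise by 10 degrees per mm (ticks every 5 mm).
- block_top (a point): Fixed steel forming block 100 (x) x 90 (y) x 40 mm high, an open straight channel 16 mm wide along its x through the middle. This point: middle of the channel's mouth, level with the tops of the two cheeks (40 mm above the surface). x runs along the channel, y across it, z up.
- strip (a joint): Height setting of the dark steel strip that is the channel's floor (fixed during the job): the channel's depth is 0.022 m minus this value, so 22 mm at 0 and 8 mm at 0.014.
- rest_top (a point): Fixed pale wooden rest, 55 (x) x 90 (y) x 40 mm high, two cheeks 26 mm wide with a 42 mm gap between them across y. The gauge's base lies across both cheeks along y with its probe hanging in the gap (14 mm clear below the tip). This point: the middle, level with the cheeks' tops; x along the gap, y across it.
- tab (a joint): Position of the black tab on the result slide: 0 = right end, 0.09 = left end (m, towards the slide's +y, the robot's left). Starts near the middle, stays where left, needs about 1.5 N.
- tab_top (a point): Top middle of the tab, a block 28 (x) x 20 (y, the sliding direction) x 40 mm high whose top is 55 mm above the surface; it moves with the tab. Its x and y axes are those of the slide; the fixed track is 40 x 140 x 14 mm.
- powder_jar: White jar with cap, 41 mm across, 100 mm high, a bystander; origin under its middle.
- graver: Graver lying along the right edge, 170 mm long, 13 mm thick, a bystander; origin under its middle.

How it is judged (in metres and radians):
On the way, in this order (a step that is already met when the one before it is completed fails the run):
1. the gauge's base sits flat across the block's two cheeks (within 2 mm and 3 degrees) with its probe down in the channel (pushed in less than 19.5 mm), for 0.6 s (z of gauge_foot in the frame of block_top between -0.004 and 0.002 m and x of gauge_foot in the frame of block_top between -0.045 and 0.045 m and y of gauge_foot in the frame of block_top between -0.006 and 0.006 m and angle between gauge_foot's own z axis and vertical below 0.05 rad and angle between the y axis of gauge_foot and the y axis of block_top, either way round below 0.35 rad and value of joint gauge_probe below 0.0195 m), for 0.6 s.
2. the gauge stands upright on its wooden rest again (z of gauge_foot in the frame of rest_top between -0.004 and 0.003 m and x of gauge_foot in the frame of rest_top between -0.02 and 0.02 m and y of gauge_foot in the frame of rest_top between -0.016 and 0.016 m and angle between gauge_foot's own z axis and vertical below 0.08 rad and angle between the y axis of gauge_foot and the y axis of rest_top, either way round below 0.4 rad), for 0.2 s.
3. after that, the tab is at the right end (deeper than 15 mm) or the left end (shallower) (((value of joint strip below 0.008 m and value of joint tab below 0.01 m) or (value of joint strip above 0.006 m and value of joint tab above 0.08 m))), for 0.2 s.
At the end, for the whole second after the job is handed in: The gauge stands upright on its rest (base on both cheeks, within 20 mm along and 16 mm across, turned under 0.4 rad); the tab is within 10 mm of the right end if the channel is deeper than 15 mm, of the left end if shallower (either end passes from 14 to 16 mm) (all of step 2 and ((value of joint strip below 0.008 m and value of joint tab below 0.01 m) or (value of joint strip above 0.006 m and value of joint tab above 0.08 m))); the robot touches nothing.
It fails at once if the jar or the graver was moved by more than 30 mm (distance of any of powder_jar, graver from where it was at the start of the episode above 0.03 m).
It also fails if it takes over 54 s, if anything falls off the work surface, if the arm or the gripper's body presses on something with over 40 N, if the wrist force passes 120 N, or if a joint passes its speed limit or range.

## Robot

A 6-joint arm with a two-finger parallel gripper is mounted at the origin on a cart in front of the work surface, level with it; the furniture and walls round the work are solid. World frame = base frame: x ahead of the robot, y to its left, z up, the work surface at z = 0. Lengths are in mm, angles in rad, forces in N, time in s.
With the tool pointing down it reaches from about 375 to 975 mm from the base axis. Payload 3.8 kg.
Tool frame: the origin (TCP) lies at the very end of the fingers, on their centre line; the grasp point (between the pads) lies 19 mm behind it; z points along the fingers, y is the line along which they close (so a half turn about z gives the same grasp; the last joint's range is limited). The gripper opens to 85 mm and grips with 20 to 120 N. Pads are 22 mm wide; open, the fingers measure 114 mm over their backs; the gripper's body (76 mm by 85 mm) begins 54 mm behind the grasp point. The pads swing forward as they close: fully open they stand 13 mm farther back than shut.
Start: joints at [1.286, 0.264, 1.604, -0, 1.274, -0.037], TCP at [165.556, 654.377, 191.58] pointing down, gripper open.
Joint ranges: [-2.63, 2.63], [-0.94, 2.18], [0.31, 2.57], [-1.31, 4.45], [0, 2.66], [-2.55, 2.55]. Speed limits (rad/s): [2.57, 2.57, 3.14, 3.14, 3.14, 3.14].

## Interface

Orientations are given as a unit quaternion [w, x, y, z].
In Python, from cell import status, cams, arm, finder gives the robot as it stands. The module is installed in compiled form; this text tells all that it offers.
- The arm moves only by the tool apply_moves, never from a script. Its argument "moves" is a list of rows, each an object of numbers: "x", "y", "z": the shift along the tool's x, y, z each as a share of 20 mm, from -1 to 1; "rx", "ry", "rz": the turn, a rotation vector about the tool's x, y, z each as a share of 1.5 rad, from -1 to 1. In form: [{"x": .., "y": .., "z": .., "rx": .., "ry": .., "rz": ..}, ...]. A call has 1 to 5 rows; each row shifts and turns the commanded pose from where the row before left it, along the tool's axes as they then stand; what a row does not reach is not made up. A row lasts 1/10 s, in which the tool goes at most 50 mm and 8.59 degrees, less where a joint would pass 70% of its speed; a pose out of reach is approached as far as the arm can. A call with a number of a shift or a turn outside -1 to 1 is refused whole. A call with a gripper value outside its range is refused whole. "gripper" is the finger opening in mm, from 0 to 85.4, set as the call begins (left out, the last holds). The fingers move at their own pace and stop on an object; "force" is the grip in N (left out, the last holds). Time passes only in rows, so rows that do not move let the fingers close. It gives the time, the measured TCP pose, the force, the opening and the grip force at its end, in the units of the state.
- status.get_state(): the state, without advancing time (a new reading comes with each control period).
- cams.grab_frame(name): name is "scene" or "top" or "wrist"; returns a dict with "color" (420x560x3 uint8, blue, green, red), "range_z" (420x560 float32, mm along the optical axis (not along the pixel's ray), 0 where there is no reading), "fx", "fy", "cx", "cy" (pixels), "view" (4x4, takes a point from world to camera coordinates); the wrist camera has in their place "hand_eye" (4x4, takes a point from camera to tool coordinates, whose origin is the TCP and whose axes are the flange's). Camera axes: x right, y down, z forward; pixel columns grow to the right and rows downward; lengths in mm; the calibration is good to about 2 mm. A picture is of the moment at which its call begins: read the wrist's pose just before it.
- arm.sign_off(): hands the job in; it is judged then, once.
Trained networks look in a picture, given as the dict that the camera call returned (one of the last four; its "shot" number tells which), for a name from the list of things; names that differ only in an ending like _2 or _b are one class to them, and where a whole thing is asked for, a point or a joint stands for the part that bears it (a point fixed in the world has none). Each returns a list of dicts, best first, with "score" (0 to 1); they miss things now and then, are a little off and sometimes report something else, mostly with a low value. They report only what shows in the picture. A call takes as long as a camera call.
- finder.spot_in(picture, name): "at" ([column, row] in pixels, amid what is visible of it).
The state is a dict: "clock": time; "q": joint angles; "qvel": joint speeds; "tau": joint torques, N m; "tcp_pos": TCP position; "tool_rot": TCP orientation; "wrist_force": force on the tool from outside, world axes, zero at the start; "ft_torque": the same for the moment, N m; "opening": opening from 0.0 (shut) to 1.0 (fully open); "grip_force": force on a finger pad.
Only numpy, scipy, OpenCV 4.12 (cv2) and the standard library are available. Lean on these libraries where they do the work, as an engineer would, in place of code of your own. Each camera call takes 0.05 s, during which the arm holds its last target. There are 200 camera calls.

## Working session

There is one attempt and no reset: what is moved stays moved. The work goes in short steps, Python scripts to look and compute and a tool call to move; the robot and the scene stay as the last step left them, time stands still between calls to the robot, and variables do not carry over. Pictures are saved under pics/ and viewed, at most 10 in all, crops included, and the job is handed in when it is done.

Besides the shell and the picture viewer there is one more tool, called after "Request:" as name(argument=value, ...) on one line, values as JSON. apply_moves: Moves the arm, as the interface text tells. Its arguments: {"type":"object","properties":{"moves":{"type":"array","items":{"type":"object","properties":{"x":{"type":"number"},"y":{"type":"number"},"z":{"type":"number"},"rx":{"type":"number"},"ry":{"type":"number"},"rz":{"type":"number"}}}},"gripper":{"type":"number"},"force":{"type":"number"}},"required":["moves"]}

```bash
mkdir -p pics; cat > h.py <<'E'
import numpy as np, cv2
from cell import status, cams, arm, finder
from scipy.spatial.transform import Rotation as R
def T():
    s=status.get_state(); M=np.eye(4); q=s['tool_rot']; M[:3,:3]=R.from_quat([q[1],q[2],q[3],q[0]]).as_matrix(); M[:3,3]=s['tcp_pos']; return M
def grab(n):
    M=T(); f=cams.grab_frame(n)
    f['c2w']=M@np.array(f['hand_eye']) if n=='wrist' else np.linalg.inv(np.array(f['view'])); return f
def cloud(f):
    z=f['range_z'].astype(float); v,u=np.mgrid[:z.shape[0],:z.shape[1]]
    P=np.stack([(u-f['cx'])/f['fx']*z,(v-f['cy'])/f['fy']*z,z,np.ones_like(z)],-1)@f['c2w'].T
    P=P[...,:3]; P[z==0]=np.nan; return P
E
python3 - <<'E'
from h import *
s=status.get_state(); print(s['clock'],s['tcp_pos'],s['tool_rot'])
for n in('scene','top'):
    f=grab(n); cv2.imwrite(f'pics/{n}.png',f['color']); P=cloud(f); np.save(n,P); print(n,f['c2w'][:3,3].round(),f['c2w'][:3,:3].round(2).tolist())
    for k in('gauge_grip','gauge_foot','block_top','rest_top','tab_top','powder_jar','graver'):
        for d in finder.spot_in(f,k)[:2]:
            c,r=map(int,d['at']); print(k,round(d['score'],2),c,r,P[r,c].round())
E
```

```text
0.0 [165.35252295 653.56956913 190.23737256] [-1.76214606e-04  1.23617174e-01  9.92329322e-01 -1.13156029e-03]
scene [182. 489. 561.] [[-0.83, -0.3, 0.47], [-0.55, 0.47, -0.69], [-0.01, -0.83, -0.56]]
gauge_grip 0.66 217 235 [670. -20.  45.]
gauge_grip 0.65 326 225 [ 484. -106.   88.]
gauge_foot 0.74 328 225 [ 480. -107.   89.]
block_top 0.97 258 301 [505.  76.  40.]
block_top 0.27 349 219 [ 510. -266.   -2.]
rest_top 0.93 333 256 [458. -89.  39.]
tab_top 0.78 214 235 [677. -19.  42.]
powder_jar 0.85 260 186 [ 695. -196.   57.]
graver 0.68 346 219 [ 515. -262.   -2.]
top [515. -86. 930.] [[-0.03, -1.0, 0.09], [-1.0, 0.03, 0.01], [-0.01, -0.09, -1.0]]
gauge_grip 0.91 300 270 [ 487. -115.  136.]
gauge_foot 0.68 301 270 [ 487. -117.  134.]
block_top 0.79 210 254 [520.  59.  23.]
rest_top 0.56 309 277 [ 475. -130.  134.]
tab_top 0.59 251 170 [681. -28.  52.]
powder_jar 0.75 347 153 [ 699. -210.   98.]
graver 0.58 362 245 [ 530. -246.    8.]
```

View pics/scene.png

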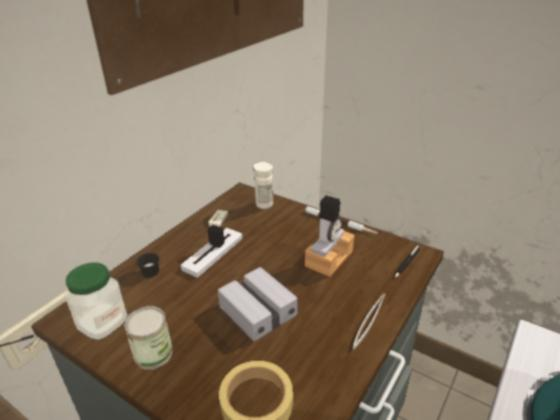

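View pics/top.png

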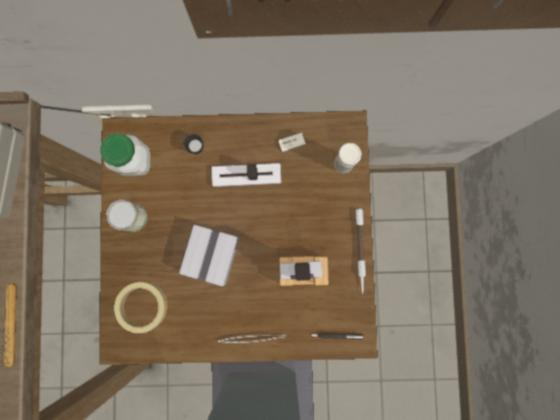

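The scene view shows the gauge on its rest at (330,230), the block at (258,302), and the slide with its tab at (214,237). The top view shows them at (302,271), (209,255) and (250,173). Next I fit their outlines from the depth data.

```bash
python3 - <<'E'
from h import *
for n in('top','scene'):
    P=np.load(n+'.npy').reshape(-1,3)
    def box(name,x0,x1,y0,y1,z0,z1):
        m=(P[:,0]>x0)&(P[:,0]<x1)&(P[:,1]>y0)&(P[:,1]<y1)&(P[:,2]>z0)&(P[:,2]<z1); Q=P[m]
        if len(Q)<5: print(n,name,len(Q)); return
        (c,s,a)=cv2.minAreaRect(Q[:,:2].astype(np.float32)); print(n,name,len(Q),'c',np.round(c,1),'s',np.round(s,1),'a',round(a,1),'medz',np.median(Q[:,2]).round(1),'mean',Q.mean(0).round(1))
    box('block',420,600,0,150,33,46)
    box('rest',420,540,-190,-50,34,46)
    box('gripTop',420,560,-190,-50,128,142)
    box('grip',420,560,-190,-50,106,142)
    box('base',420,560,-190,-50,47,57)
    box('track',620,740,-120,60,9,20)
    box('tab',620,740,-120,60,48,62)
    box('jar',640,760,-260,-160,90,110)
E
```

```text
top block 1950 c [517.5  61.2] s [ 90.4 100. ] a 72.6 medz 39.4 mean [517.3  60.5  39.3]
top rest 457 c [ 481.8 -124.5] s [93.9 54.3] a 88.5 medz 38.9 mean [ 481.  -131.8   38.9]
top gripTop 264 c [ 484.5 -119.2] s [26.  29.6] a 88.8 medz 135.4 mean [ 484.7 -118.7  135.2]
top grip 272 c [ 484.5 -118.9] s [31.2 25.8] a 2.3 medz 135.3 mean [ 484.6 -118.6  134.7]
top base 379 c [ 484.8 -118.8] s [29.8 79.9] a 3.1 medz 51.3 mean [ 485.6 -117.4   51.2]
top track 1186 c [698.8 -32.1] s [ 78.3 175.9] a 1.6 medz 13.4 mean [680.  -15.2  13.2]
top tab 137 c [680.1 -28.9] s [27.9 19.7] a 4.5 medz 53.2 mean [679.8 -28.8  52.9]
top jar 391 c [ 697.5 -214. ] s [39.5 39.7] a 44.1 medz 97.7 mean [ 697.6 -214.2   97.7]
scene block 2159 c [518.3  62.5] s [ 91.2 102. ] a 72.7 medz 39.2 mean [514.8  66.4  38.9]
scene rest 349 c [ 482.3 -122.6] s [95.6 54.4] a 89.2 medz 38.7 mean [ 473.6 -107.3   39. ]
scene gripTop 194 c [ 485.4 -117.4] s [31.8 26.8] a 4.8 medz 134.3 mean [ 483.6 -114.6  133.5]
scene grip 402 c [ 485.2 -117. ] s [32.1 27.7] a 4.8 medz 127.1 mean [ 482.1 -111.7  125. ]
scene base 270 c [ 484.9 -116.2] s [30.8 80.6] a 2.6 medz 50.9 mean [ 481.3 -100.5   50.9]
scene track 881 c [686.3 -33.4] s [ 71.8 186.4] a 15.9 medz 13.1 mean [678.2  -4.4  13. ]
scene tab 104 c [680.6 -25.7] s [21.9 28.7] a 89.7 medz 53.0 mean [678.8 -24.9  52.5]
scene jar 187 c [ 699.8 -212.3] s [37.9 43.9] a 52.8 medz 97.0 mean [ 696.8 -209.7   96.3]
```

Request:
apply_moves(moves=[{"x":-1,"y":-1},{"x":-1,"y":-1},{"x":-1,"y":-1},{"x":-1,"y":-1},{"x":-1,"y":-1}], gripper=60, force=60)

```text
invalid input at $.moves[0]: expected keys x, y, z, rx, ry, rz
```

Request:
apply_moves(moves=[{"x":-1,"y":-1},{"x":-1,"y":-1},{"x":-1,"y":-1},{"x":-1,"y":-1},{"x":-1,"y":-1}])

```text
invalid input at $.moves[0]: expected keys x, y, z, rx, ry, rz
```

Request:
apply_moves(moves=[{"x":-1,"y":-1},{"x":-1,"y":-1},{"x":-1,"y":-1},{"x":-1,"y":-1},{"x":-1,"y":-1}])

```text
invalid input at $.moves[0]: expected keys x, y, z, rx, ry, rz
```

Request:
apply_moves(moves=[{"x":-1,"y":-1},{"x":-1,"y":-1},{"x":-1,"y":-1},{"x":-1,"y":-1},{"rz":0.037}])

```text
invalid input at $.moves[0]: expected keys x, y, z, rx, ry, rz
```

```bash
python3 - <<'E'
from h import *
M=T(); print(status.get_state()['clock'],M.round(3).tolist())
f=grab('wrist'); cv2.imwrite('pics/w1.png',f['color']); print(np.array(f['hand_eye']).round(2).tolist(),f['fx'])
P=cloud(f).reshape(-1,3)
m=(np.abs(P[:,0]-518)<90)&(np.abs(P[:,1]-62)<90)&(P[:,2]>34)&(P[:,2]<46);Q=P[m];print(len(Q))
if len(Q)>20:print(cv2.minAreaRect(Q[:,:2].astype(np.float32)),np.median(Q[:,2]))
for n in(P,np.load('top.npy').reshape(-1,3)):
    a=np.radians(-17.4);d=n[:,:2]-[518,62]; u=d@[np.cos(a),np.sin(a)]; v=d@[-np.sin(a),np.cos(a)]
    for lo in range(-12,12,2):
        k=(abs(u)<40)&(v>=lo)&(v<lo+2); print(lo,k.sum(),np.nanmedian(n[k,2]).round(1) if k.any() else '')
E
```

```text
0.8 [[-0.969, 0.245, 0.0, 165.528], [0.245, 0.969, 0.0, 654.393], [0.0, 0.0, -1.0, 191.632], [0.0, 0.0, 0.0, 1.0]]
[[0.0, -0.96, -0.27, 67.88], [1.0, 0.0, -0.0, 0.25], [0.0, -0.27, 0.96, -181.94], [0.0, 0.0, 0.0, 1.0]] 338.2757340057705
0
-12 0 
-10 0 
-8 0 
-6 0 
-4 0 
-2 0 
0 0 
2 0 
4 0 
6 0 
8 0 
10 0 
-12 41 39.3
-10 13 37.3
-8 27 25.5
-6 40 25.4
-4 43 25.2
-2 37 25.6
0 42 25.2
2 39 25.6
4 45 25.7
6 88 33.1
8 42 39.7
10 41 39.9
```

Request:
apply_moves(moves=[{"x":-1,"y":-1,"z":0,"rx":0,"ry":0,"rz":0},{"x":-1,"y":-1,"z":0,"rx":0,"ry":0,"rz":0},{"x":-1,"y":-1,"z":0,"rx":0,"ry":0,"rz":0},{"x":-1,"y":-1,"z":0,"rx":0,"ry":0,"rz":0},{"x":-1,"y":-1,"z":0,"rx":0,"ry":0,"rz":0}], gripper=60, force=60)

```text
clock: 1.35
tcp_pos: [238.4, 531.9, 191.7]
tool_rot: [0.0, 0.123, 0.992, 0.0]
wrist_force: [0.2, -0.6, -0.0]
opening: 0.705
grip_force: 0.0
```

Request:
apply_moves(moves=[{"x":-1,"y":-1,"z":0,"rx":0,"ry":0,"rz":0},{"x":-1,"y":-1,"z":0,"rx":0,"ry":0,"rz":0},{"x":-1,"y":-1,"z":0,"rx":0,"ry":0,"rz":0},{"x":-1,"y":-1,"z":0,"rx":0,"ry":0,"rz":0},{"x":-1,"y":-1,"z":0,"rx":0,"ry":0,"rz":0}])

```text
clock: 1.85
tcp_pos: [310.9, 410.4, 191.8]
tool_rot: [0.0, 0.123, 0.992, 0.0]
wrist_force: [-0.7, -0.2, 0.5]
opening: 0.704
grip_force: 0.0
```

Request:
apply_moves(moves=[{"x":-1,"y":-1,"z":0,"rx":0,"ry":0,"rz":0},{"x":-1,"y":-1,"z":0,"rx":0,"ry":0,"rz":0},{"x":-1,"y":-1,"z":0,"rx":0,"ry":0,"rz":0},{"x":-1,"y":-1,"z":0,"rx":0,"ry":0,"rz":0},{"x":-1,"y":-1,"z":0,"rx":0,"ry":0,"rz":0}])

```text
clock: 2.35
tcp_pos: [383.3, 289.0, 191.9]
tool_rot: [0.0, 0.124, 0.992, 0.0]
wrist_force: [0.9, -0.7, 0.4]
opening: 0.701
grip_force: 0.0
```

Request:
apply_moves(moves=[{"x":-1,"y":-1,"z":0,"rx":0,"ry":0,"rz":0},{"x":-1,"y":-1,"z":0,"rx":0,"ry":0,"rz":0},{"x":-0.5,"y":-1,"z":0,"rx":0,"ry":0,"rz":0},{"x":0,"y":-1,"z":0,"rx":0,"ry":0,"rz":0},{"x":0,"y":-1,"z":0,"rx":0,"ry":0,"rz":0.037}])

```text
clock: 2.85
tcp_pos: [406.9, 179.8, 191.7]
tool_rot: [0.0, 0.152, 0.988, 0.0]
wrist_force: [-1.2, 0.0, 0.5]
opening: 0.697
grip_force: 0.0
```

```bash
python3 - <<'E'
from h import *
M=T(); print(status.get_state()['clock'],M.round(3).tolist())
f=grab('wrist'); cv2.imwrite('pics/w1.png',f['color'])
P=cloud(f).reshape(-1,3)
m=(np.abs(P[:,0]-518)<90)&(np.abs(P[:,1]-62)<90)&(P[:,2]>34)&(P[:,2]<46);Q=P[m];print(len(Q))
if len(Q)>20:print(cv2.minAreaRect(Q[:,:2].astype(np.float32)),np.median(Q[:,2]))
n=P
a=np.radians(-17.4);d=n[:,:2]-[518,62]; u=d@[np.cos(a),np.sin(a)]; v=d@[-np.sin(a),np.cos(a)]
for lo in range(-14,14,2):
        k=(abs(u)<40)&(v>=lo)&(v<lo+2); print(lo,k.sum(),np.nanmedian(n[k,2]).round(1) if k.any() else '')
E
```

```text
2.85 [[-0.954, 0.3, 0.0, 406.91], [0.3, 0.954, 0.0, 179.798], [-0.0, 0.0, -1.0, 191.745], [0.0, 0.0, 0.0, 1.0]]
2831
((519.5750122070312, 60.77753448486328), (89.33985900878906, 100.9810562133789), 72.97937774658203) 39.41157193911641
-14 8 39.8
-12 14 39.0
-10 53 31.9
-8 23 25.3
-6 33 25.3
-4 38 25.3
-2 46 25.1
0 52 25.4
2 90 25.2
4 11 25.9
6 43 38.6
8 106 39.5
10 113 39.5
12 105 39.6
```

View pics/w1.png

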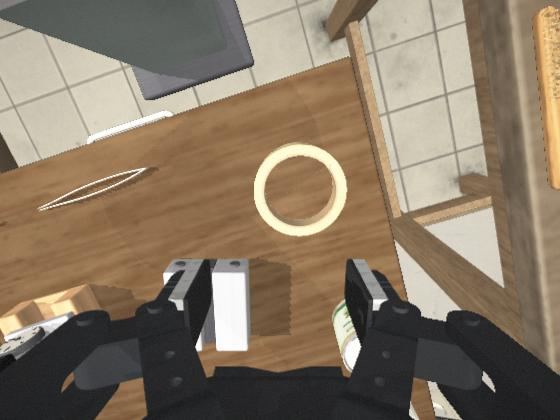

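The wrist view shows the block at (210,305) between the fingers, with the channel beside (208,310). Depth data puts the channel about 14 mm deep. Next: go to the gauge.

Request:
apply_moves(moves=[{"x":-0.63,"y":-1,"z":0,"rx":0,"ry":0,"rz":0},{"x":-0.63,"y":-1,"z":0,"rx":0,"ry":0,"rz":0},{"x":-0.63,"y":-1,"z":0,"rx":0,"ry":0,"rz":0},{"x":-0.63,"y":-1,"z":0,"rx":0,"ry":0,"rz":0},{"x":-0.63,"y":-1,"z":0,"rx":0,"ry":0,"rz":0}])

```text
clock: 3.4
tcp_pos: [437.4, 65.9, 191.9]
tool_rot: [0.0, 0.151, 0.989, 0.0]
wrist_force: [0.1, 0.4, 0.7]
opening: 0.703
grip_force: 0.0
```

Request:
apply_moves(moves=[{"x":-0.63,"y":-1,"z":0,"rx":0,"ry":0,"rz":0},{"x":-0.63,"y":-1,"z":0,"rx":0,"ry":0,"rz":0},{"x":-0.63,"y":-1,"z":0,"rx":0,"ry":0,"rz":0},{"x":-0.63,"y":-1,"z":0,"rx":0,"ry":0,"rz":0},{"x":-0.63,"y":-1,"z":0,"rx":0,"ry":0,"rz":0}])

```text
clock: 3.9
tcp_pos: [467.7, -48.5, 191.8]
tool_rot: [0.0, 0.151, 0.989, 0.0]
wrist_force: [0.1, -0.2, -0.5]
opening: 0.703
grip_force: 0.0
```

Request:
apply_moves(moves=[{"x":-0.63,"y":-1,"z":0,"rx":0,"ry":0,"rz":0},{"x":-0.63,"y":-1,"z":0,"rx":0,"ry":0,"rz":0},{"x":-0.63,"y":-1,"z":0,"rx":0,"ry":0,"rz":-0.078},{"x":0,"y":0,"z":0,"rx":0,"ry":0,"rz":-0.078},{"x":0,"y":0,"z":0,"rx":0,"ry":0,"rz":-0.079}])

```text
clock: 4.4
tcp_pos: [485.8, -116.9, 191.6]
tool_rot: [0.0, -0.027, 1.0, 0.0]
wrist_force: [-0.4, -0.6, 0.4]
opening: 0.703
grip_force: 0.0
```

```bash
python3 - <<'E'
from h import *
M=T(); print(status.get_state()['clock'],M.round(3).tolist())
f=grab('wrist'); cv2.imwrite('pics/w2.png',f['color'])
P=cloud(f); np.save('w2',P); P=P.reshape(-1,3)
for nm,lo,hi in(('rest',34,44),('base',47,56),('top',130,142)):
    m=(np.abs(P[:,0]-484)<45)&(np.abs(P[:,1]+120)<70)&(P[:,2]>lo)&(P[:,2]<hi);Q=P[m]
    if len(Q)>5: print(nm,len(Q),cv2.minAreaRect(Q[:,:2].astype(np.float32)),np.median(Q[:,2]))
E
```

```text
4.4 [[-0.999, -0.053, 0.0, 485.835], [-0.053, 0.999, 0.0, -116.936], [-0.0, 0.0, -1.0, 191.642], [0.0, 0.0, 0.0, 1.0]]
rest 1499 ((484.0967712402344, -125.57989501953125), (93.90547943115234, 55.10715103149414), 88.94229125976562) 39.27200956801704
base 1296 ((486.202880859375, -120.0109634399414), (29.992733001708984, 79.99263763427734), 2.2166647911071777) 51.372448335276715
top 1354 ((486.1298828125, -120.0609359741211), (29.292667388916016, 25.516746520996094), 3.328765869140625) 135.243213411343
```

View pics/w2.png

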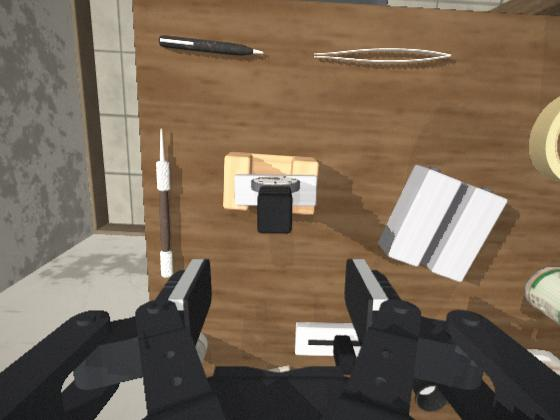

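The wrist view shows the gauge grip at (275,210) with the dial facing the robot, and the block at (445,222).

Request:
apply_moves(moves=[{"x":0,"y":-0.1,"z":0.9,"rx":0,"ry":0,"rz":0},{"x":0,"y":0,"z":0.9,"rx":0,"ry":0,"rz":0},{"x":0,"y":0,"z":0.9,"rx":0,"ry":0,"rz":0},{"x":0,"y":0,"z":0.9,"rx":0,"ry":0,"rz":0},{"x":0,"y":0,"z":0.9,"rx":0,"ry":0,"rz":0}])

```text
clock: 4.95
tcp_pos: [485.8, -118.0, 101.1]
tool_rot: [0.0, -0.024, 1.0, -0.0]
wrist_force: [0.1, -0.1, -0.2]
opening: 0.705
grip_force: 0.0
```

Request:
apply_moves(moves=[{"x":0,"y":0,"z":0,"rx":0,"ry":0,"rz":0},{"x":0,"y":0,"z":0,"rx":0,"ry":0,"rz":0},{"x":0,"y":0,"z":0,"rx":0,"ry":0,"rz":0},{"x":0,"y":0,"z":0,"rx":0,"ry":0,"rz":0},{"x":0,"y":0,"z":0,"rx":0,"ry":0,"rz":0}], gripper=15, force=70)

```text
clock: 5.45
tcp_pos: [486.3, -118.5, 102.6]
tool_rot: [0.001, -0.025, 1.0, -0.0]
wrist_force: [-0.5, 0.4, 0.4]
opening: 0.179
grip_force: 0.0
```

Request:
apply_moves(moves=[{"x":0,"y":0,"z":0,"rx":0,"ry":0,"rz":0},{"x":0,"y":0,"z":0,"rx":0,"ry":0,"rz":0}])

```text
clock: 5.65
tcp_pos: [485.7, -118.4, 101.9]
tool_rot: [0.0, -0.025, 1.0, -0.0]
wrist_force: [-0.2, 0.5, -0.3]
opening: 0.174
grip_force: 0.0
```

```bash
python3 - <<'E'
from h import *
M=T(); print(status.get_state()['clock'],M.round(4).tolist())
P=cloud(grab('wrist')).reshape(-1,3)
for nm,lo,hi,cx,cy in(('rest',34,44,484,-122),('base',47,56,485,-119),('block',34,44,518,62)):
    m=(np.hypot(P[:,0]-cx,P[:,1]-cy)<80)&(P[:,2]>lo)&(P[:,2]<hi);Q=P[m]
    if len(Q)>5: print(nm,len(Q),cv2.minAreaRect(Q[:,:2].astype(np.float32)),np.median(Q[:,2]))
E
```

```text
5.65 [[-0.9988, -0.049, 0.0005, 485.6695], [-0.049, 0.9988, -0.0002, -118.3862], [-0.0004, -0.0002, -1.0, 101.8766], [0.0, 0.0, 0.0, 1.0]]
rest 2586 ((484.4725341796875, -125.53312683105469), (94.03103637695312, 55.41975784301758), 89.03968048095703) 39.32499744737484
base 2247 ((486.36053466796875, -119.85379028320312), (30.100467681884766, 79.99528503417969), 2.4121642112731934) 51.316504255425684
block 11011 ((519.2642822265625, 59.663978576660156), (90.9333724975586, 99.70628356933594), 72.71043395996094) 39.093052959765544
```

```bash
python3 - <<'E'
from h import *
f=grab('wrist'); g=grab('scene')
np.save('w3',cloud(f))
cv2.imwrite('pics/w3.png',np.hstack([f['color'][100:420,100:500],cv2.resize(g['color'][170:290,270:420],(400,320))]))
print(status.get_state())
E
```

```text
{'clock': 5.8, 'q': array([-2.88858056e-01,  7.88008047e-03,  2.06717181e+00, -1.71723150e-05,
        1.06658832e+00, -1.90878062e+00]), 'qvel': array([ 1.20083811e-03,  1.12573767e-03,  2.51262272e-03,  4.76748041e-04,
       -1.97797879e-03,  1.29704858e-05]), 'tau': array([ 1.92400039e-03, -3.41545916e+01, -3.36936629e+01, -5.93741333e-05,
       -1.34334459e-03,  4.39575379e-04]), 'tcp_pos': array([ 485.48212987, -118.30039564,  101.59554405]), 'tool_rot': array([-2.49378820e-05, -2.45647946e-02,  9.99698240e-01,  1.79911317e-07]), 'wrist_force': array([0.2802515, 0.8248418, 0.0089663]), 'ft_torque': array([-0.01574243,  0.03790976, -0.01244844]), 'grip_force': 0.0, 'opening': 0.175743549044573}
```

View pics/w3.png

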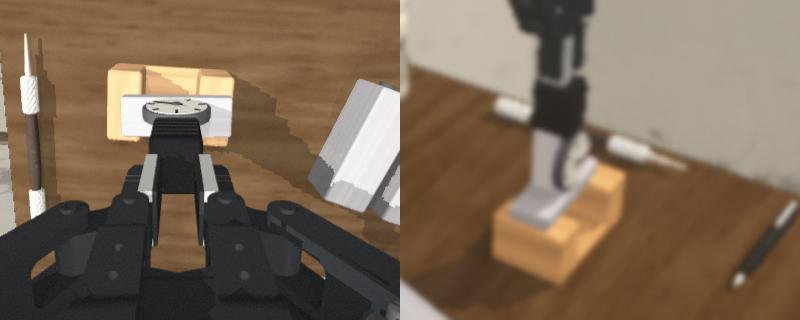

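The left panel (wrist) shows the fingertips closed to 15 mm at (150,160) and (205,160), just past the grip at (175,140). The right panel (scene) shows the fingers ending at about the grip's top, at (560,80). I check where the fingertips really are.

```bash
python3 - <<'E'
from h import *
P=np.load('w3.npy')
for r in range(215,300,6): print(r,[ (c,P[r,c].round().tolist()) for c in (245,252,275,300,308)])
g=grab('scene');S=cloud(g)
for r in range(160,240,5): print(r,[ (c,S[r,c].round().tolist()) for c in (322,328,334)])
E
```

```text
215 [(245, [476.0, -139.0, 86.0]), (252, [474.0, -134.0, 91.0]), (275, [472.0, -121.0, 96.0]), (300, [473.0, -106.0, 91.0]), (308, [475.0, -100.0, 84.0])]
221 [(245, [480.0, -139.0, 85.0]), (252, [478.0, -134.0, 91.0]), (275, [471.0, -121.0, 111.0]), (300, [476.0, -106.0, 92.0]), (308, [479.0, -100.0, 82.0])]
227 [(245, [495.0, -142.0, 52.0]), (252, [474.0, -133.0, 115.0]), (275, [472.0, -121.0, 120.0]), (300, [493.0, -102.0, 52.0]), (308, [493.0, -96.0, 50.0])]
233 [(245, [500.0, -142.0, 51.0]), (252, [473.0, -132.0, 126.0]), (275, [472.0, -121.0, 128.0]), (300, [473.0, -108.0, 125.0]), (308, [497.0, -96.0, 52.0])]
239 [(245, [524.0, -146.0, -0.0]), (252, [473.0, -131.0, 134.0]), (275, [473.0, -120.0, 133.0]), (300, [472.0, -109.0, 134.0]), (308, [506.0, -94.0, 40.0])]
245 [(245, [529.0, -146.0, 0.0]), (252, [476.0, -131.0, 135.0]), (275, [475.0, -120.0, 136.0]), (300, [475.0, -109.0, 135.0]), (308, [513.0, -94.0, 36.0])]
251 [(245, [536.0, -146.0, -2.0]), (252, [479.0, -131.0, 136.0]), (275, [478.0, -120.0, 135.0]), (300, [478.0, -108.0, 135.0]), (308, [532.0, -89.0, -1.0])]
257 [(
[... 2111 characters left out ...]
 [478.0, -120.0, 135.0])]
205 [(322, [493.0, -105.0, 128.0]), (328, [482.0, -107.0, 131.0]), (334, [472.0, -109.0, 133.0])]
210 [(322, [492.0, -104.0, 118.0]), (328, [481.0, -105.0, 121.0]), (334, [472.0, -110.0, 122.0])]
215 [(322, [493.0, -106.0, 106.0]), (328, [480.0, -104.0, 112.0]), (334, [470.0, -108.0, 113.0])]
220 [(322, [492.0, -106.0, 96.0]), (328, [480.0, -105.0, 101.0]), (334, [470.0, -109.0, 102.0])]
225 [(322, [492.0, -106.0, 85.0]), (328, [480.0, -106.0, 89.0]), (334, [470.0, -109.0, 91.0])]
230 [(322, [491.0, -106.0, 74.0]), (328, [476.0, -100.0, 83.0]), (334, [470.0, -111.0, 79.0])]
235 [(322, [490.0, -104.0, 64.0]), (328, [474.0, -98.0, 74.0]), (334, [471.0, -114.0, 66.0])]
```

Both cameras agree that the fingertips end about 43 mm higher than the reported TCP (z about 145, against 102 reported). The pads closed above the grip and touched nothing. I reopen and go 41 mm lower.

Request:
apply_moves(moves=[{"x":0,"y":0,"z":-0.2,"rx":0,"ry":0,"rz":0},{"x":0,"y":0,"z":0,"rx":0,"ry":0,"rz":0},{"x":0,"y":0,"z":0,"rx":0,"ry":0,"rz":0},{"x":0,"y":0,"z":0,"rx":0,"ry":0,"rz":0},{"x":0,"y":0,"z":0,"rx":0,"ry":0,"rz":0}], gripper=60)

```text
clock: 6.35
tcp_pos: [485.4, -118.3, 105.5]
tool_rot: [-0.0, -0.025, 1.0, 0.0]
wrist_force: [-0.2, -0.4, 0.4]
opening: 0.702
grip_force: 0.0
```

Request:
apply_moves(moves=[{"x":0,"y":-0.04,"z":0.6,"rx":0,"ry":0,"rz":0},{"x":0,"y":0,"z":0.6,"rx":0,"ry":0,"rz":0},{"x":0,"y":0,"z":0.6,"rx":0,"ry":0,"rz":0},{"x":0,"y":0,"z":0.45,"rx":0,"ry":0,"rz":0}])

```text
clock: 6.75
tcp_pos: [484.3, -118.7, 58.5]
tool_rot: [-0.001, -0.025, 1.0, 0.0]
wrist_force: [-0.3, 0.5, 0.4]
opening: 0.703
grip_force: 0.0
```

Request:
apply_moves(moves=[{"x":0,"y":0,"z":0,"rx":0,"ry":0,"rz":0},{"x":0,"y":0,"z":0,"rx":0,"ry":0,"rz":0},{"x":0,"y":0,"z":0,"rx":0,"ry":0,"rz":0},{"x":0,"y":0,"z":0,"rx":0,"ry":0,"rz":0},{"x":0,"y":0,"z":0,"rx":0,"ry":0,"rz":0}], gripper=15)

```text
clock: 7.25
tcp_pos: [485.6, -119.1, 60.7]
tool_rot: [0.0, -0.025, 1.0, -0.0]
wrist_force: [1.3, -0.1, -2.0]
opening: 0.297
grip_force: 68.7
```

```bash
python3 - <<'E'
from h import *
M=T(); s=status.get_state(); print(s['clock'],s['opening'],s['grip_force'],s['wrist_force'],M.round(4).tolist())
f=grab('wrist');P=cloud(f).reshape(-1,3);m=(np.hypot(P[:,0]-485,P[:,1]+119)<80)&(P[:,2]>47)&(P[:,2]<56);Q=P[m]
print(len(Q),cv2.minAreaRect(Q[:,:2].astype(np.float32)) if len(Q)>5 else 0)
E
```

```text
7.25 0.29674682113372736 68.65443348884583 [ 1.27539574 -0.06032649 -1.97508218] [[-0.9988, -0.0492, 0.0001, 485.5591], [-0.0492, 0.9988, -0.0, -119.0786], [-0.0001, -0.0, -1.0, 60.6957], [0.0, 0.0, 0.0, 1.0]]
2944 ((486.12841796875, -119.51103973388672), (30.02230453491211, 80.00955200195312), 2.2816736698150635)
```

Request:
apply_moves(moves=[{"x":0,"y":0,"z":-0.6,"rx":0,"ry":0,"rz":0},{"x":0,"y":0,"z":-1,"rx":0,"ry":0,"rz":0},{"x":0,"y":0,"z":-0.9,"rx":0,"ry":0,"rz":0},{"x":-0.21,"y":0.89,"z":0,"rx":0,"ry":0,"rz":0},{"x":-0.21,"y":0.89,"z":0,"rx":0,"ry":0,"rz":0}])

```text
clock: 7.8
tcp_pos: [493.4, -83.3, 112.8]
tool_rot: [0.002, -0.024, 1.0, -0.0]
wrist_force: [-0.3, 0.6, -2.8]
opening: 0.295
grip_force: 69.2
```

Request:
apply_moves(moves=[{"x":-0.21,"y":0.89,"z":0,"rx":0,"ry":0,"rz":0},{"x":-0.21,"y":0.89,"z":0,"rx":0,"ry":0,"rz":0},{"x":-0.21,"y":0.89,"z":0,"rx":0,"ry":0,"rz":0},{"x":-0.21,"y":0.89,"z":0,"rx":0,"ry":0,"rz":0},{"x":-0.21,"y":0.89,"z":0,"rx":0,"ry":0,"rz":0}])

```text
clock: 8.3
tcp_pos: [509.2, 7.5, 111.7]
tool_rot: [0.001, -0.025, 1.0, -0.0]
wrist_force: [-0.3, -0.9, -1.6]
opening: 0.295
grip_force: 69.2
```

Request:
apply_moves(moves=[{"x":-0.21,"y":0.89,"z":0,"rx":0,"ry":0,"rz":0},{"x":-0.21,"y":0.89,"z":0,"rx":0,"ry":0,"rz":0},{"x":-0.18,"y":0.89,"z":0,"rx":0,"ry":0,"rz":0.078},{"x":0,"y":0,"z":0,"rx":0,"ry":0,"rz":0.078},{"x":0,"y":0,"z":0,"rx":0,"ry":0,"rz":0.079}])

```text
clock: 8.8
tcp_pos: [518.5, 61.4, 111.6]
tool_rot: [0.0, 0.153, 0.988, 0.0]
wrist_force: [-1.2, -0.6, -2.6]
opening: 0.295
grip_force: 69.4
```

```bash
python3 - <<'E'
from h import *
M=T(); s=status.get_state(); print(s['clock'],s['opening'],s['grip_force'],s['wrist_force'],M.round(4).tolist())
f=grab('wrist');cv2.imwrite('pics/w4.png',f['color']);P=cloud(f).reshape(-1,3)
a=np.radians(-17.4);d=P[:,:2]-[518,62]; u=d@[np.cos(a),np.sin(a)]; v=d@[-np.sin(a),np.cos(a)]
for nm,lo,hi in(('gbase',80,108),('block',34,44)):
    m=(abs(u)<80)&(abs(v)<70)&(P[:,2]>lo)&(P[:,2]<hi);Q=P[m];print(nm,len(Q),cv2.minAreaRect(Q[:,:2].astype(np.float32)),np.median(Q[:,2]))
for lo in range(-14,14,2):
    k=(u<-10)&(u>-48)&(v>=lo)&(v<lo+2)&(P[:,2]<60); print(lo,k.sum(),np.nanmedian(P[k,2]).round(1) if k.any() else '')
E
```

```text
8.8 0.2951357345692939 69.36731457710266 [-1.21241345 -0.61685737 -2.59302939] [[-0.9533, 0.302, 0.0009, 518.4975], [0.302, 0.9533, 0.0001, 61.4458], [-0.0008, 0.0003, -1.0, 111.6043], [0.0, 0.0, 0.0, 1.0]]
gbase 3274 ((519.1888427734375, 61.113162994384766), (80.14375305175781, 30.261554718017578), 71.72489166259766) 102.29662315202553
block 6328 ((517.9159545898438, 60.787635803222656), (90.15328216552734, 96.45109558105469), 72.61485290527344) 39.46810340376166
-14 141 39.5
-12 138 39.1
-10 164 29.9
-8 129 25.4
-6 124 25.3
-4 125 25.4
-2 141 25.5
0 110 25.3
2 147 25.2
4 103 25.3
6 154 37.0
8 159 39.2
10 130 39.4
12 138 39.4
```

View pics/w4.png

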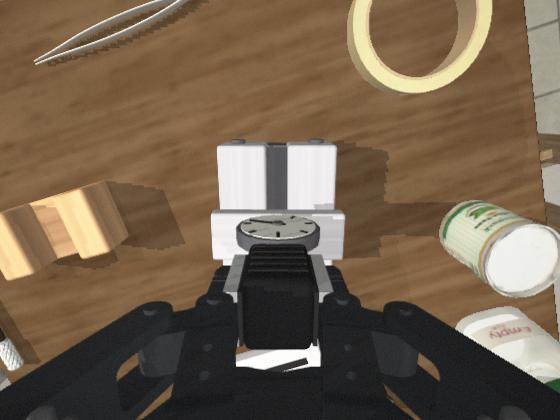

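The wrist view shows the gauge centred over the block, with the channel at (277,180) and the dial at (278,230). I lower it now.

Request:
apply_moves(moves=[{"x":0,"y":-0.05,"z":0.9,"rx":0,"ry":0,"rz":0},{"x":0,"y":0,"z":0.9,"rx":0,"ry":0,"rz":0},{"x":0,"y":0,"z":0.3,"rx":0,"ry":0,"rz":0},{"x":0,"y":0,"z":0.2,"rx":0,"ry":0,"rz":0},{"x":0,"y":0,"z":0.15,"rx":0,"ry":0,"rz":0}])

```text
clock: 9.35
tcp_pos: [517.7, 59.6, 62.2]
tool_rot: [-0.0, 0.151, 0.989, -0.0]
wrist_force: [-2.2, -1.1, 2.3]
opening: 0.293
grip_force: 69.9
```

Request:
apply_moves(moves=[{"x":0,"y":0,"z":0.1,"rx":0,"ry":0,"rz":0},{"x":0,"y":0,"z":0.05,"rx":0,"ry":0,"rz":0},{"x":0,"y":0,"z":0,"rx":0,"ry":0,"rz":0}])

```text
clock: 9.65
tcp_pos: [517.9, 59.6, 60.7]
tool_rot: [-0.0, 0.151, 0.989, -0.0]
wrist_force: [-4.8, -1.6, 10.1]
opening: 0.294
grip_force: 71.0
```

```bash
python3 - <<'E'
from h import *
M=T(); s=status.get_state(); print(s['clock'],s['opening'],s['grip_force'],s['wrist_force'],M.round(4).tolist())
f=grab('wrist');g=grab('scene')
np.save('w5',f['color'])
P=cloud(f).reshape(-1,3)
m=(np.hypot(P[:,0]-518,P[:,1]-61)<60)&(P[:,2]>46)&(P[:,2]<58);Q=P[m];print(len(Q),cv2.minAreaRect(Q[:,:2].astype(np.float32)),np.median(Q[:,2]))
w=cv2.resize(f['color'][190:270,220:340],(480,320),interpolation=cv2.INTER_CUBIC)
q=cv2.resize(g['color'][235:315,215:295],(320,320),interpolation=cv2.INTER_CUBIC)
cv2.imwrite('pics/w5.png',np.hstack([w,q]))
E
```

```text
9.65 0.2938078905001924 70.97963333129883 [-4.81448576 -1.62454669 10.12949683] [[-0.9545, 0.2981, -0.0002, 517.9298], [0.2981, 0.9545, -0.0004, 59.5577], [0.0001, -0.0004, -1.0, 60.6506], [0.0, 0.0, 0.0, 1.0]]
3046 ((518.2177124023438, 59.284950256347656), (80.27531433105469, 30.09034538269043), 72.7991714477539) 51.482434991042
```

View pics/w5.png

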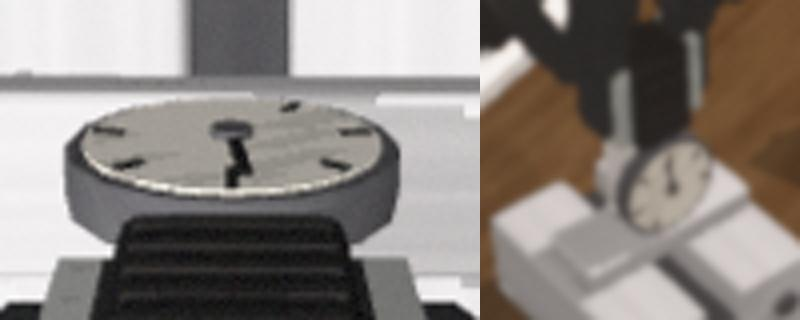

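The seated view shows the pointer leaning slightly anticlockwise of the long tick at (232,180), about 8° at (245,165). That reads about 14.2 mm, which agrees with the depth camera, so the channel is shallower and the tab goes left. I hold the second, then return the gauge.

Request:
apply_moves(moves=[{"x":0,"y":0,"z":0,"rx":0,"ry":0,"rz":0},{"x":0,"y":0,"z":0,"rx":0,"ry":0,"rz":0},{"x":0,"y":0,"z":0,"rx":0,"ry":0,"rz":0},{"x":0,"y":0,"z":0,"rx":0,"ry":0,"rz":0},{"x":0,"y":0,"z":0,"rx":0,"ry":0,"rz":0}])

```text
clock: 10.25
tcp_pos: [517.9, 59.6, 60.6]
tool_rot: [-0.0, 0.151, 0.989, -0.0]
wrist_force: [-5.5, -1.0, 9.9]
opening: 0.293
grip_force: 71.0
```

Request:
apply_moves(moves=[{"x":0,"y":0,"z":0,"rx":0,"ry":0,"rz":0},{"x":0,"y":0,"z":0,"rx":0,"ry":0,"rz":0},{"x":0,"y":0,"z":0,"rx":0,"ry":0,"rz":0},{"x":0,"y":0,"z":0,"rx":0,"ry":0,"rz":0},{"x":0,"y":0,"z":0,"rx":0,"ry":0,"rz":0}])

```text
clock: 10.75
tcp_pos: [517.9, 59.6, 60.6]
tool_rot: [-0.0, 0.151, 0.989, -0.0]
wrist_force: [-5.9, -1.6, 9.4]
opening: 0.293
grip_force: 71.0
```

Request:
apply_moves(moves=[{"x":0,"y":0,"z":-0.6,"rx":0,"ry":0,"rz":0},{"x":0,"y":0,"z":-1,"rx":0,"ry":0,"rz":0},{"x":0,"y":0,"z":-1,"rx":0,"ry":0,"rz":0},{"x":-0.11,"y":-0.91,"z":0,"rx":0,"ry":0,"rz":0},{"x":-0.11,"y":-0.91,"z":0,"rx":0,"ry":0,"rz":0}])

```text
clock: 11.25
tcp_pos: [513.1, 23.7, 112.7]
tool_rot: [0.002, 0.15, 0.989, 0.0]
wrist_force: [-0.1, -0.9, -2.0]
opening: 0.298
grip_force: 69.4
```

Request:
apply_moves(moves=[{"x":-0.11,"y":-0.91,"z":0,"rx":0,"ry":0,"rz":0},{"x":-0.11,"y":-0.91,"z":0,"rx":0,"ry":0,"rz":0},{"x":-0.11,"y":-0.91,"z":0,"rx":0,"ry":0,"rz":0},{"x":-0.11,"y":-0.91,"z":0,"rx":0,"ry":0,"rz":0},{"x":-0.11,"y":-0.91,"z":0,"rx":0,"ry":0,"rz":0}])

```text
clock: 11.75
tcp_pos: [495.2, -67.2, 111.5]
tool_rot: [0.001, 0.151, 0.989, 0.0]
wrist_force: [-0.0, -0.9, -2.8]
opening: 0.29
grip_force: 69.4
```

Request:
apply_moves(moves=[{"x":-0.11,"y":-0.91,"z":0,"rx":0,"ry":0,"rz":0},{"x":-0.11,"y":-0.91,"z":0,"rx":0,"ry":0,"rz":0},{"x":-0.11,"y":-0.91,"z":0,"rx":0,"ry":0,"rz":-0.077},{"x":0,"y":0,"z":0,"rx":0,"ry":0,"rz":-0.077},{"x":0,"y":0,"z":0,"rx":0,"ry":0,"rz":-0.077}])

```text
clock: 12.25
tcp_pos: [485.2, -121.4, 111.4]
tool_rot: [0.001, -0.023, 1.0, -0.0]
wrist_force: [0.1, 0.6, -3.0]
opening: 0.294
grip_force: 69.7
```

Request:
apply_moves(moves=[{"x":0,"y":0,"z":0,"rx":0,"ry":0,"rz":0}])

```text
clock: 12.35
tcp_pos: [485.2, -120.9, 111.3]
tool_rot: [0.001, -0.022, 1.0, -0.0]
wrist_force: [-0.8, 0.2, -2.1]
opening: 0.297
grip_force: 69.7
```

Request:
apply_moves(moves=[{"x":0,"y":0,"z":1,"rx":0,"ry":0,"rz":0},{"x":0,"y":0,"z":0.9,"rx":0,"ry":0,"rz":0},{"x":0,"y":0,"z":0.4,"rx":0,"ry":0,"rz":0},{"x":0,"y":0,"z":0.15,"rx":0,"ry":0,"rz":0},{"x":0,"y":0,"z":0.08,"rx":0,"ry":0,"rz":0}])

```text
clock: 12.85
tcp_pos: [484.4, -120.4, 60.6]
tool_rot: [-0.0, -0.021, 1.0, 0.0]
wrist_force: [-4.4, 1.0, 7.3]
opening: 0.294
grip_force: 70.9
```

Request:
apply_moves(moves=[{"x":0,"y":0,"z":0.03,"rx":0,"ry":0,"rz":0},{"x":0,"y":0,"z":0,"rx":0,"ry":0,"rz":0}])

```text
clock: 13.05
tcp_pos: [484.9, -120.5, 60.6]
tool_rot: [0.0, -0.022, 1.0, -0.0]
wrist_force: [-4.0, 1.0, 5.3]
opening: 0.298
grip_force: 70.6
```

```bash
python3 - <<'E'
from h import *
M=T(); s=status.get_state(); print(s['clock'],s['wrist_force'],M.round(4).tolist())
f=grab('wrist');P=cloud(f).reshape(-1,3)
for nm,lo,hi in(('rest',34,44),('base',46,57)):
    m=(np.hypot(P[:,0]-485,P[:,1]+121)<80)&(P[:,2]>lo)&(P[:,2]<hi);Q=P[m];print(nm,len(Q),cv2.minAreaRect(Q[:,:2].astype(np.float32)),np.median(Q[:,2]))
m=(abs(P[:,0]-680)<60)&(abs(P[:,1]+15)<120)&(P[:,2]>48)&(P[:,2]<60);print(P[m].mean(0))
E
```

```text
13.05 [-4.02774484  1.00892309  5.34508956] [[-0.9991, -0.043, 0.0007, 484.9202], [-0.043, 0.9991, -0.0001, -120.4961], [-0.0007, -0.0001, -1.0, 60.5703], [0.0, 0.0, 0.0, 1.0]]
rest 3198 ((484.0084533691406, -125.404052734375), (94.16719818115234, 54.64547348022461), 89.08321380615234) 39.33367158917784
base 3002 ((485.350341796875, -120.86128234863281), (29.853246688842773, 80.21309661865234), 2.60121750831604) 51.36164816323573
[nan nan nan]<stdin>:6: RuntimeWarning: Mean of empty slice.
  ret = um.true_divide(
```

Request:
apply_moves(moves=[{"x":0,"y":0,"z":0,"rx":0,"ry":0,"rz":0},{"x":0,"y":0,"z":0,"rx":0,"ry":0,"rz":0},{"x":0,"y":0,"z":0,"rx":0,"ry":0,"rz":0},{"x":0,"y":0,"z":0,"rx":0,"ry":0,"rz":0},{"x":0,"y":0,"z":0,"rx":0,"ry":0,"rz":0}], gripper=60)

```text
clock: 13.6
tcp_pos: [484.7, -120.5, 59.4]
tool_rot: [0.0, -0.022, 1.0, -0.0]
wrist_force: [-0.8, 0.5, -0.1]
opening: 0.703
grip_force: 0.0
```

Request:
apply_moves(moves=[{"x":0,"y":0,"z":-0.5,"rx":0,"ry":0,"rz":0},{"x":0,"y":0,"z":-1,"rx":0,"ry":0,"rz":0},{"x":0,"y":0,"z":-1,"rx":0,"ry":0,"rz":0},{"x":0,"y":0,"z":-1,"rx":0,"ry":0,"rz":0},{"x":0,"y":0,"z":-1,"rx":0,"ry":0,"rz":0}])

```text
clock: 14.1
tcp_pos: [484.7, -120.5, 151.0]
tool_rot: [0.0, -0.022, 1.0, -0.0]
wrist_force: [-0.0, 0.9, -0.8]
opening: 0.701
grip_force: 0.0
```

```bash
python3 - <<'E'
from h import *
M=T(); s=status.get_state(); print(s['clock'],s['wrist_force'],M.round(4).tolist())
f=grab('wrist');P=cloud(f);P=P.reshape(-1,3)
for nm,lo,hi in(('rest',34,44),('base',46,57)):
    m=(np.hypot(P[:,0]-485,P[:,1]+121)<80)&(P[:,2]>lo)&(P[:,2]<hi);Q=P[m];print(nm,len(Q),cv2.minAreaRect(Q[:,:2].astype(np.float32)),np.median(Q[:,2]))
for n in('top','scene'):
    S=np.load(n+'.npy').reshape(-1,3)
    m=(abs(S[:,0]-680)<40)&(S[:,1]>-120)&(S[:,1]<70)&(S[:,2]>10)&(S[:,2]<17);Q=S[m]
    img=np.zeros((200,200),np.uint8);ij=np.round(Q[:,:2]-[600,-120]).astype(int);img[ij[:,0].clip(0,199),ij[:,1].clip(0,199)]=255
    img=cv2.morphologyEx(img,cv2.MORPH_CLOSE,np.ones((9,9)));N,L,st,_=cv2.connectedComponentsWithStats(img);b=1+st[1:,4].argmax()
    c,sz,a=cv2.minAreaRect(np.argwhere(L==b).astype(np.float32));print(n,np.array(c)+[600,-120],sz,a)
E
```

```text
14.1 [-0.01697661  0.88836574 -0.79842552] [[-0.9991, -0.0432, 0.0008, 484.6816], [-0.0432, 0.9991, -0.0002, -120.5436], [-0.0007, -0.0003, -1.0, 150.983], [0.0, 0.0, 0.0, 1.0]]
rest 1827 ((484.2509765625, -125.45886993408203), (94.17896270751953, 55.27981185913086), 89.0423355102539) 39.33160716372578
base 1650 ((485.815185546875, -121.10226440429688), (29.900123596191406, 80.02128601074219), 2.6393229961395264) 51.354346361728744
top [679.87602234 -14.17285156] (40.45893096923828, 139.16001892089844) 1.2188752889633179
scene [680.42351532 -12.78753662] (41.98809814453125, 141.17425537109375) 1.3639274835586548
```

Request:
apply_moves(moves=[{"x":-1,"y":0.42,"z":0,"rx":0,"ry":0,"rz":0},{"x":-1,"y":0.42,"z":0,"rx":0,"ry":0,"rz":0},{"x":-1,"y":0.42,"z":0,"rx":0,"ry":0,"rz":0},{"x":-1,"y":0.42,"z":0,"rx":0,"ry":0,"rz":0},{"x":-1,"y":0.42,"z":0,"rx":0,"ry":0,"rz":0}], gripper=50)

```text
clock: 14.65
tcp_pos: [583.4, -73.8, 149.3]
tool_rot: [0.0, -0.022, 1.0, -0.0]
wrist_force: [-0.4, -0.1, -0.1]
opening: 0.585
grip_force: 0.0
```

Request:
apply_moves(moves=[{"x":-1,"y":0.42,"z":0,"rx":0,"ry":0,"rz":0},{"x":-1,"y":0.42,"z":0,"rx":0,"ry":0,"rz":0},{"x":-1,"y":0.42,"z":0,"rx":0,"ry":0,"rz":0},{"x":-1,"y":0.42,"z":0,"rx":0,"ry":0,"rz":0},{"x":-1,"y":0.42,"z":0,"rx":0,"ry":0,"rz":0.014}])

```text
clock: 15.15
tcp_pos: [681.4, -27.5, 149.1]
tool_rot: [-0.0, -0.011, 1.0, -0.0]
wrist_force: [-0.3, -0.1, 0.7]
opening: 0.585
grip_force: 0.0
```

Request:
apply_moves(moves=[{"x":0,"y":0,"z":1,"rx":0,"ry":0,"rz":0},{"x":0,"y":0,"z":1,"rx":0,"ry":0,"rz":0},{"x":0,"y":0,"z":1,"rx":0,"ry":0,"rz":0},{"x":0,"y":0,"z":1,"rx":0,"ry":0,"rz":0},{"x":0,"y":0,"z":0.9,"rx":0,"ry":0,"rz":0}])

```text
clock: 15.65
tcp_pos: [680.4, -27.9, 50.0]
tool_rot: [-0.0, -0.011, 1.0, 0.0]
wrist_force: [-1.1, 0.6, 0.2]
opening: 0.583
grip_force: 0.0
```

```bash
python3 - <<'E'
from h import *
M=T(); s=status.get_state(); print(s['clock'],s['wrist_force'],M.round(4).tolist())
f=grab('wrist');g=grab('scene');P=cloud(f)
Q=P.reshape(-1,3);m=(abs(Q[:,0]-680)<40)&(abs(Q[:,1]+20)<60)&(Q[:,2]>45)&(Q[:,2]<60);Q=Q[m];print(len(Q),cv2.minAreaRect(Q[:,:2].astype(np.float32)) if len(Q)>4 else 0)
for c in (195,355):
  for r in range(250,290,6): print(c,r,P[r,c].round())
cv2.imwrite('pics/w6.png',np.hstack([f['color'][180:420,80:480],cv2.resize(g['color'][150:290,150:310],(274,240))]))
E
```

```text
15.65 [-1.08873169  0.62825198  0.21219627] [[-0.9998, -0.0222, -0.0006, 680.4115], [-0.0222, 0.9998, 0.0, -27.9164], [0.0006, 0.0, -1.0, 50.0478], [0.0, 0.0, 0.0, 1.0]]
1621 ((681.70068359375, -29.00217056274414), (27.32862663269043, 19.77638816833496), 0.9827791452407837)
195 250 [708. -88.  -0.]
195 256 [713. -89.  -2.]
195 262 [717. -89.   0.]
195 268 [675. -63. 100.]
195 274 [675. -62. 105.]
195 280 [671. -59. 118.]
195 286 [671. -58. 123.]
355 250 [700.  26.  13.]
355 256 [710.  30.  -1.]
355 262 [715.  30.  -1.]
355 268 [670.   2. 108.]
355 274 [669.   1. 114.]
355 280 [670.   0. 118.]
355 286 [670.  -1. 123.]
```

View pics/w6.png

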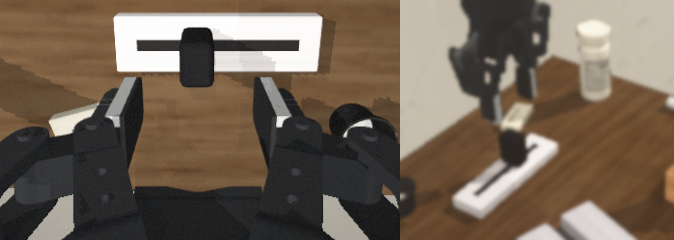

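The wrist crop shows the tab at (197,55), centred between the open fingers at (135,100) and (262,100), all clear. I descend around it and push left.

Request:
apply_moves(moves=[{"x":0,"y":0,"z":0.9,"rx":0,"ry":0,"rz":0},{"x":0,"y":0,"z":0.9,"rx":0,"ry":0,"rz":0},{"x":0,"y":0,"z":0.8,"rx":0,"ry":0,"rz":0},{"x":0,"y":0,"z":0.4,"rx":0,"ry":0,"rz":0},{"x":0,"y":0,"z":0.1,"rx":0,"ry":0,"rz":0}])

```text
clock: 16.25
tcp_pos: [679.1, -27.8, -12.8]
tool_rot: [-0.002, -0.011, 1.0, 0.0]
wrist_force: [-0.7, 0.5, -0.8]
opening: 0.583
grip_force: 0.0
```

Request:
apply_moves(moves=[{"x":0,"y":0.5,"z":0,"rx":0,"ry":0,"rz":0},{"x":0,"y":0.5,"z":0,"rx":0,"ry":0,"rz":0},{"x":0,"y":0.5,"z":0,"rx":0,"ry":0,"rz":0},{"x":0,"y":0.5,"z":0,"rx":0,"ry":0,"rz":0},{"x":0,"y":0.5,"z":0,"rx":0,"ry":0,"rz":0}])

```text
clock: 16.75
tcp_pos: [680.1, 23.1, -9.9]
tool_rot: [0.001, -0.011, 1.0, -0.0]
wrist_force: [0.5, -2.7, 0.6]
opening: 0.584
grip_force: 0.9
```

Request:
apply_moves(moves=[{"x":0,"y":0.5,"z":0,"rx":0,"ry":0,"rz":0},{"x":0,"y":0.4,"z":0,"rx":0,"ry":0,"rz":0}])

```text
clock: 16.95
tcp_pos: [679.7, 41.2, -10.0]
tool_rot: [0.001, -0.011, 1.0, -0.0]
wrist_force: [1.3, -1.5, 1.1]
opening: 0.589
grip_force: 0.9
```

Request:
apply_moves(moves=[{"x":0,"y":0.15,"z":0,"rx":0,"ry":0,"rz":0},{"x":0,"y":0.15,"z":0,"rx":0,"ry":0,"rz":0},{"x":0,"y":0,"z":0,"rx":0,"ry":0,"rz":0}])

```text
clock: 17.25
tcp_pos: [679.4, 45.5, -10.3]
tool_rot: [0.0, -0.011, 1.0, -0.001]
wrist_force: [0.7, -3.1, 1.7]
opening: 0.584
grip_force: 1.5
```

```bash
python3 - <<'E'
from h import *
M=T(); s=status.get_state(); print(s['clock'],s['wrist_force'],s['grip_force'],M[:3,3])
f=grab('wrist');Q=cloud(f).reshape(-1,3)
for lo,hi in((45,60),(10,17)):
    q=Q[(abs(Q[:,0]-680)<30)&(abs(Q[:,1]+10)<85)&(Q[:,2]>lo)&(Q[:,2]<hi)];print(len(q),cv2.minAreaRect(q[:,:2].astype(np.float32)) if len(q)>4 else 0)
E
```

```text
17.25 [ 0.70310134 -3.11661114  1.66687258] 1.4846349880099297 [679.3923608   45.53595934 -10.34846881]
4757 ((680.2446899414062, 40.80198287963867), (27.63091468811035, 68.79216003417969), 1.0523072481155396)
16305 ((681.8505249023438, -14.825035095214844), (40.37659454345703, 140.10903930664062), 1.5734734535217285)
```

Request:
apply_moves(moves=[{"x":0,"y":0.15,"z":0,"rx":0,"ry":0,"rz":0},{"x":0,"y":0,"z":0,"rx":0,"ry":0,"rz":0}])

```text
clock: 17.5
tcp_pos: [679.3, 45.7, -10.4]
tool_rot: [0.0, -0.011, 1.0, -0.002]
wrist_force: [0.6, -11.0, 2.5]
opening: 0.588
grip_force: 5.7
```

Request:
apply_moves(moves=[{"x":0,"y":0.1,"z":0,"rx":0,"ry":0,"rz":0},{"x":0,"y":0,"z":0,"rx":0,"ry":0,"rz":0}])

```text
clock: 17.7
tcp_pos: [679.4, 45.8, -10.4]
tool_rot: [0.0, -0.011, 1.0, -0.003]
wrist_force: [0.8, -16.6, 2.4]
opening: 0.586
grip_force: 8.2
```

At the end stop: the force rises with no further motion. I back off to clear the tab and rise straight up.

Request:
apply_moves(moves=[{"x":0,"y":-0.5,"z":0,"rx":0,"ry":0,"rz":0},{"x":0,"y":-0.4,"z":0,"rx":0,"ry":0,"rz":0},{"x":0,"y":0,"z":-0.5,"rx":0,"ry":0,"rz":0},{"x":0,"y":0,"z":-1,"rx":0,"ry":0,"rz":0},{"x":0,"y":0,"z":-1,"rx":0,"ry":0,"rz":0}])

```text
clock: 18.2
tcp_pos: [678.6, 33.8, 39.7]
tool_rot: [-0.001, -0.011, 1.0, 0.0]
wrist_force: [0.8, -0.0, 0.3]
opening: 0.585
grip_force: 0.0
```

Request:
apply_moves(moves=[{"x":0,"y":0,"z":-1,"rx":0,"ry":0,"rz":0},{"x":0,"y":0,"z":-1,"rx":0,"ry":0,"rz":0},{"x":0,"y":0,"z":-1,"rx":0,"ry":0,"rz":0},{"x":0,"y":0,"z":0,"rx":0,"ry":0,"rz":0},{"x":0,"y":0,"z":0,"rx":0,"ry":0,"rz":0}])

```text
clock: 18.7
tcp_pos: [679.7, 33.7, 100.1]
tool_rot: [0.001, -0.011, 1.0, 0.0]
wrist_force: [-0.2, 0.2, -1.0]
opening: 0.584
grip_force: 0.0
```

```bash
python3 - <<'E'
from h import *
M=T(); s=status.get_state(); print(s['clock'],s['wrist_force'],M[:3,3])
for n in('wrist','top'):
    f=grab(n);Q=cloud(f).reshape(-1,3)
    for nm,x,y,lo,hi in(('tab',680,20,48,60),('gauge',485,-121,46,57),('grip',485,-121,130,142),('jar',697,-213,90,110)):
        q=Q[(abs(Q[:,0]-x)<45)&(abs(Q[:,1]-y)<60)&(Q[:,2]>lo)&(Q[:,2]<hi)];print(n,nm,len(q),cv2.minAreaRect(q[:,:2].astype(np.float32)) if len(q)>4 else 0)
cv2.imwrite('pics/end.png',f['color'])
E
```

```text
18.7 [-0.23616813  0.1856004  -0.99006176] [679.68937466  33.71711923 100.05934337]
wrist tab 1024 ((680.6392211914062, 30.19882583618164), (27.60451316833496, 19.998992919921875), 1.9726641178131104)
wrist gauge 0 0
wrist grip 0 0
wrist jar 0 0
top tab 137 ((677.8869018554688, 30.81229591369629), (25.881975173950195, 19.703096389770508), 1.1031843423843384)
top gauge 378 ((483.97979736328125, -120.15057373046875), (29.956623077392578, 79.871826171875), 2.0061893463134766)
top grip 255 ((484.5369567871094, -120.16231536865234), (24.50798797607422, 29.416492462158203), 88.42838287353516)
top jar 392 ((697.7852172851562, -214.087158203125), (39.617740631103516, 39.7493896484375), 42.918304443359375)
```

View pics/end.png

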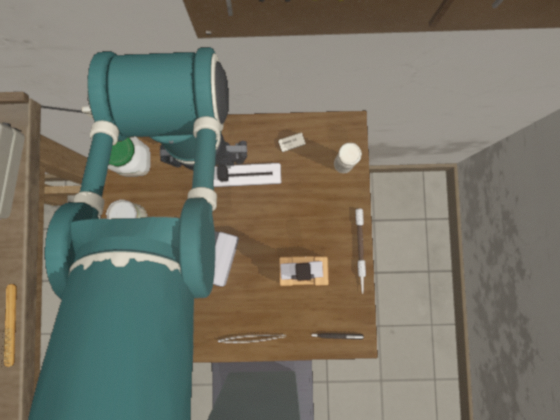

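The top view shows the tab at the left end (222,173), the gauge upright on its rest (303,271), and the jar (347,157) and graver (361,250) where they were. I hand in.

```bash
python3 -c "
from cell import arm; print(arm.sign_off())"
```

```text
the job is handed in; nothing more can be done
None
```

The job is handed in: the channel reads about 14.2 mm (shallower than 15 mm), the gauge stands upright on its rest, the tab is at the left end stop, and the jar and graver are where they were. The hand-in returned no verdict.

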